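# Drain the grinder's catch cup over the drip tray

## Task

Take the catch cup by its wooden handle, draw it level out of the spring clip under the coffee grinder, raise it and tip it well over above the drip tray, clearly more than half-way to lying on its side, as for pouring. Finish still holding it there, still, with its mouth over the tray and the cup some 20 cm above the counter. Leave the sugar pot, the two espresso cups and the measuring spoon where they stand.

Things in the scene. Friction and masses are not known exactly. Their poses are not given: they have to be found in the camera images.
- cup_center (a point): Centre of the loose steel catch cup (about 0.14 kg): outer diameter 56 mm, height 55 mm, open at the top; on its axis, 27.5 mm above its underside. z points to the mouth (up while it stands), -x along the straight handle away from the cup. It starts upright on the grinder's foot, 18 mm above the counter, in the spring clip.
- cup_mouth (a point): Centre of the catch cup's open rim, 27.5 mm from the cup's centre along its z axis; same axes.
- cup_handle (a point): Where to grip the cup: on its handle's axis, 102 mm from the cup's axis (x -102, z +4.5 mm from cup_center); same axes. Handle: round dark wood, 16 mm thick, level while the cup stands, from 42 to 140 mm from the cup's axis, at first 50 mm above the counter, free below and beside. Gripped here, the gripper just clears the grinder's head.
- catch_cup: The catch cup with its handle, as a whole, origin at the centre of the cup's underside, axes as at cup_center.
- grinder: Manual steel coffee grinder, fixed: origin on the counter under the middle of the catch cup's place, z up, open side to its -x, where the handle sticks out. Foot 18 mm thick, x -45 to +105, y +-65 mm; post behind the cup from x +32 mm; over the cup, 10 mm above its rim, hangs the head, 66 mm wide, 76 mm at its top at 252 mm; crank to 315 mm high, behind.
- grinder_seat (a point): Middle of the catch cup's seat on the grinder's foot, 18 mm above the counter, axes as the grinder. Two sprung brass jaws (the clip), 27 to 41 mm above the counter, hold the cup at its front left and right. Draw the cup level along -x: the jaws give way at about 4 to 8 N and are passed after 25 mm; the cup is out from under the head after 75 mm.
- drip_tray: Shallow white drip tray with steel bars, fixed to the counter: 150 mm (its x) by 200 mm (its y), 22 mm high; origin at the centre of its underside, z up.
- sugar_pot_mid (a point): Bystander: round white sugar pot with blue lid, 86 mm wide, 106 mm high; the point is on its axis half-way up.
- espresso_cup_a_mid (a point): Bystander: white espresso cup, 62 mm wide, 55 mm high, with a handle at its +y; the point is on its axis half-way up.
- espresso_cup_b_mid (a point): Bystander: terracotta-coloured espresso cup, 62 mm wide, 55 mm high, with a handle at its +y; the point is on its axis half-way up.
- measuring_spoon_mid (a point): Bystander: green plastic measuring spoon lying flat, 120 mm long along its x, less than 30 mm high; the point is near the middle of its length.

How it is judged:
On the way:
1. the held catch cup is drawn out of the clip, clear of the jaws, still within about 30 degrees of upright (horizontal distance between cup_center and grinder above 0.055 m and angle between cup_center's own z axis and vertical below 0.52 rad and contact force between the fingers and catch_cup above 1 N), for 0.1 s.
At the end, for the whole second after the job is handed in: Cup gripped (over 1 N), tipped over 55 degrees from upright, centre 130 mm and mouth 120 mm or more above the counter, mouth centre over the tray's outline, touching neither tray nor grinder, at rest (30 mm/s, 0.2 rad/s); each bystander within 20 mm of its start (contact force between the fingers and catch_cup above 1 N and angle between cup_center's own z axis and vertical above 0.96 rad and height (world z) of cup_center above 0.13 m and height (world z) of cup_mouth above 0.12 m and x of cup_mouth in the frame of drip_tray between -0.075 and 0.075 m and y of cup_mouth in the frame of drip_tray between -0.1 and 0.1 m and contact force between catch_cup and drip_tray below 0.1 N and contact force between catch_cup and grinder below 0.1 N and linear speed of catch_cup below 0.03 m/s and angular speed of catch_cup below 0.2 rad/s and distance of each of sugar_pot_mid, espresso_cup_a_mid, espresso_cup_b_mid, measuring_spoon_mid from where it was at the start of the episode below 0.02 m); the arm keeps its last pose, push and grip.
It fails at once if the sugar pot is pushed more than 20 mm from its place (distance of sugar_pot_mid from where it was at the start of the episode above 0.02 m).
It fails at once if the white espresso cup is pushed more than 20 mm from its place (distance of espresso_cup_a_mid from where it was at the start of the episode above 0.02 m).
It fails at once if the terracotta espresso cup is pushed more than 20 mm from its place (distance of espresso_cup_b_mid from where it was at the start of the episode above 0.02 m).
It fails at once if the measuring spoon is pushed more than 20 mm from its place (distance of measuring_spoon_mid from where it was at the start of the episode above 0.02 m).
It also fails if it takes over 45 s, if anything falls off the work surface, if the arm or the gripper's body presses on something with over 40 N, if the wrist force passes 120 N, or if a joint passes its speed limit or range.

## Robot

A 6-joint arm with a two-finger parallel gripper is mounted at the origin on the work surface. World frame = base frame: x ahead of the robot, y to its left, z up, the work surface at z = 0. Lengths are in m, angles in rad, forces in N, time in s.
With the tool pointing down it reaches from about 0.35 to 0.775 m from the base axis. Payload 5.5 kg.
Tool frame: the origin (TCP) lies on the centre line of the jaws, within the pads' length; the fingertips stand 17 mm ahead of it and the grasp point (between the pads) lies 2 mm behind it; z points along the fingers, y is the direction in which the jaws open and shut (so a half turn about z gives the same grasp; the last joint's range is limited). The gripper opens to 85 mm and grips with 20 to 120 N. Pads are 22 mm wide; open, the fingers measure 114 mm over their backs; the gripper's body (76 mm by 85 mm) begins 54 mm behind the grasp point. The pads swing forward as they close: fully open they stand 13 mm farther back than shut.
Start: joints at [1.104, 0.313, 0.046, 1.304, 0, 1.431], TCP at [0.185, 0.545, 0.248] pointing down, gripper open.
Joint ranges: [-2.76, 2.76], [-0.86, 1.69], [-1.03, 1.26], [-2.2, 2.34], [-1.47, 1.5], [-3.14, 3.14]. Speed limits (rad/s): [2.57, 2.57, 3.14, 3.14, 3.14, 3.14].

## Interface

Orientations are given as a unit quaternion [w, x, y, z].
In Python, from workcell import env gives the robot as it stands.
- The arm moves only by the tool servo_tool, never from a script. Its argument "increments" is a list of rows, each an object of numbers: "claw": the closure, from 0 (fully open) to 1 (shut); "x", "y", "z": the shift along the world's x, y, z in units of 25 mm (1.0 is 25 mm); "ax", "ay", "az": the turn, a rotation vector about the world's x, y, z in units of 8 degrees (1.0 is 8 degrees). A call has 1 to 5 rows; each row shifts and turns the commanded pose from where the row before left it; what a row does not reach is not made up. A row lasts 1/10 s, in which the tool goes at most 50 mm and 8.59 degrees, less where a joint would pass 70% of its speed; a pose out of reach is approached as far as the arm can. A call is refused whole if a number of a shift passes 1 or a number of a turn 1, either way. A call with a gripper value outside its range is refused whole. The fingers move at their own pace and stop on an object; "newtons" is the grip in N (left out, the last holds). Time passes only in rows, so rows that do not move let the fingers close. It gives the time, the measured TCP pose, the force and the opening at its end, in the units of the state.
- env.get_state(): the state, without advancing time (a new reading comes with each control period).
- env.read_camera(name): name is "scene" or "top"; returns the picture (384x512x3 uint8, red, green, blue); there is no depth.
- env.calibration(name): a dict with "K" (3x3 intrinsics, pixels), "world_to_cam" (4x4, takes a point from world to camera coordinates). Camera axes: x right, y down, z forward; pixel columns grow to the right and rows downward; lengths in m; the calibration is good to about 2 mm. A picture is of the moment at which its call begins. calibration takes no time and is no camera call.
- env.hand_in(): hands the job in, once; it reports no verdict.
The state is a dict: "clock": time; "joint_pos": joint angles; "qvel": joint speeds; "tau": joint torques, N m; "tcp_pos": TCP position; "orientation": TCP orientation; "wrist_force": force on the tool from outside, world axes, zero at the start; "ft_torque": the same for the moment, N m; "finger_gap": finger opening in m.
Only numpy, scipy, OpenCV 4.12 (cv2) and the standard library are available. Lean on these libraries where they do the work, as an engineer would, in place of code of your own. Each camera call takes 0.05 s, during which the arm holds its last target.

## Working session

There is one attempt and no reset: what is moved stays moved. The work goes in short steps, Python scripts to look and compute and a tool call to move; the robot and the scene stay as the last step left them, time stands still between calls to the robot, and variables do not carry over. Pictures are saved under pics/ and viewed, and the job is handed in when it is done.

Besides the shell and the picture viewer there is one more tool, called by a JSON object that holds its "fn" and its "kwargs". servo_tool: Moves the arm, as the interface text tells. Its arguments: {"type":"object","properties":{"increments":{"type":"array"},"newtons":{"type":"number"}},"required":["increments"]}

```bash
ls; mkdir -p pics; python3 - <<'E'
from workcell import env
import cv2,numpy as np
for n in("scene","top"):
    im=env.read_camera(n); cv2.imwrite(f"pics/{n}0.png",im[:,:,::-1]); c=env.calibration(n); print(n,np.round(c["K"],2).tolist(),np.round(c["world_to_cam"],4).tolist())
print(env.get_state())
E
```

```text
pics
scene [[415.61, 0.0, 243.81], [0.0, 415.61, 196.14], [0.0, 0.0, 1.0]] [[0.8654, 0.5009, -0.0152, -0.5487], [0.3336, -0.5984, -0.7285, -0.1419], [-0.374, 0.6253, -0.6849, 1.7347], [0.0, 0.0, 0.0, 1.0]]
top [[414.03, 0.0, 260.95], [0.0, 414.03, 187.25], [0.0, 0.0, 1.0]] [[-0.0077, -0.9998, 0.0207, -0.0093], [-0.9849, 0.004, -0.173, 0.6517], [0.1728, -0.0217, -0.9847, 1.1851], [0.0, 0.0, 0.0, 1.0]]
{'clock': 0.1, 'joint_pos': array([1.10441743e+00, 3.13934105e-01, 4.50782008e-02, 1.30358664e+00,
       2.54099753e-05, 1.43124049e+00]), 'qvel': array([-0.00051385, -0.0008993 ,  0.00098714,  0.00092507,  0.00051073,
        0.00117282]), 'tau': array([ 4.16438706e-03, -4.81725526e+01,  2.99243921e+01,  1.27366118e-02,
       -4.99504813e-05,  9.08365735e-06]), 'tcp_pos': array([0.18437966, 0.54418526, 0.24748712]), 'orientation': array([-2.57703586e-04,  1.62685181e-01,  9.86677685e-01, -7.81828945e-04]), 'wrist_force': array([ 0.15325067, -0.1162273 ,  0.32373569]), 'ft_torque': array([0.02948121, 0.01015294, 0.00534123]), 'finger_gap': 0.08566722187577443}
```

```bash
python3 - <<'E'
import cv2
for n in("scene","top"):
    im=cv2.imread(f"pics/{n}0.png"); cv2.imwrite(f"pics/{n}0b.png",cv2.resize(im,(800,600),interpolation=cv2.INTER_CUBIC))
E
```

```text
(no output)
```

View pics/scene0b.png

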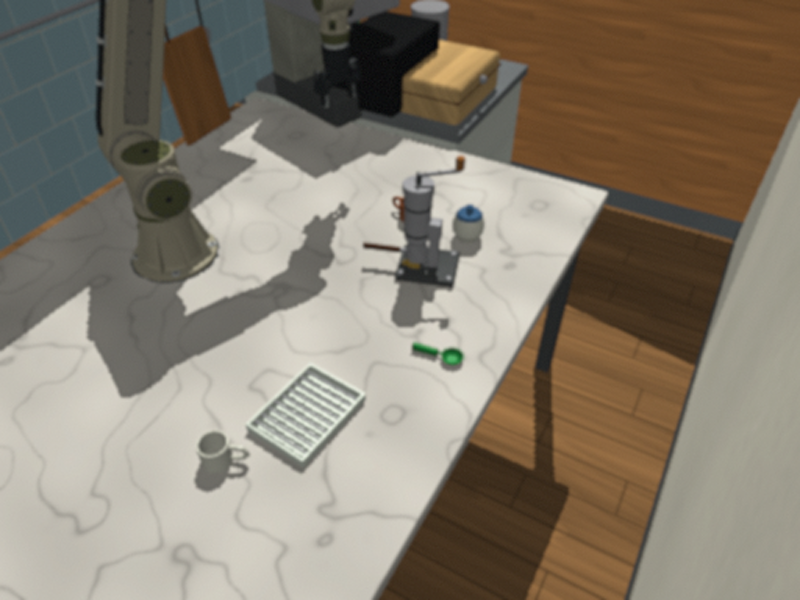

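View pics/top0b.png

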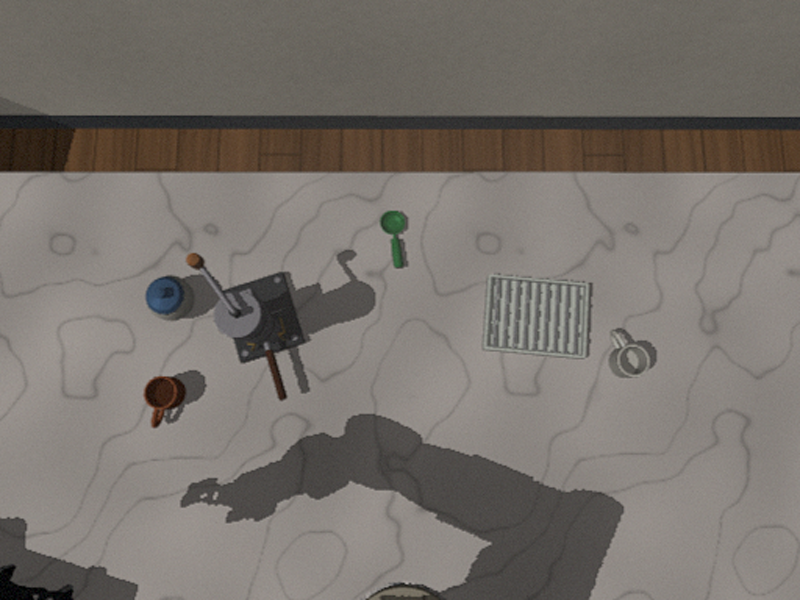

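The top view shows world +x up and +y left. The grinder is at about (265,315), its handle runs to (282,397), and the tray is centred near (537,315). The scene view agrees. Next I'll enlarge crops.

```bash
python3 - <<'E'
import cv2
def crop(n,u0,v0,w,h,o,s=6):
    im=cv2.imread(f"pics/{n}0.png")[v0:v0+h,u0:u0+w]; im=cv2.resize(im,None,fx=s,fy=s,interpolation=cv2.INTER_CUBIC)
    for k in range(0,w,10): cv2.putText(im,str(u0+k),(k*s,10),0,.35,(0,0,255),1); im[:6,k*s]=(0,0,255)
    for k in range(0,h,10): cv2.putText(im,str(v0+k),(0,k*s+4),0,.35,(0,0,255),1)
    cv2.imwrite(f"pics/{o}.png",im)
crop("top",90,155,120,110,"t_gr",5)
crop("top",300,165,120,80,"t_tray",6)
crop("scene",225,100,90,90,"s_gr",6)
E
```

```text
(no output)
```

View pics/t_gr.png

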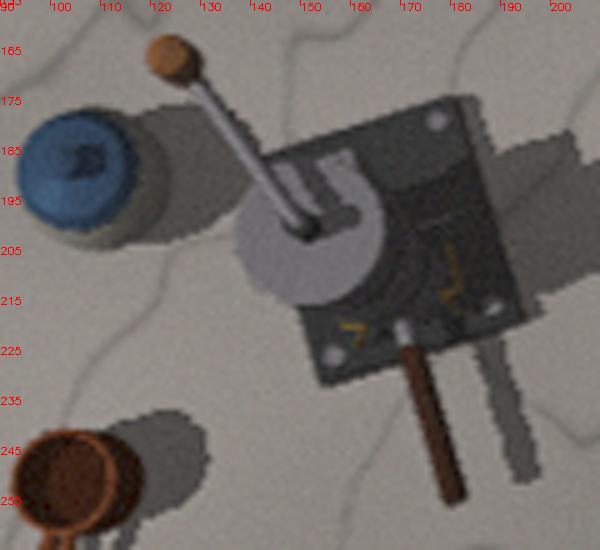

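View pics/t_tray.png

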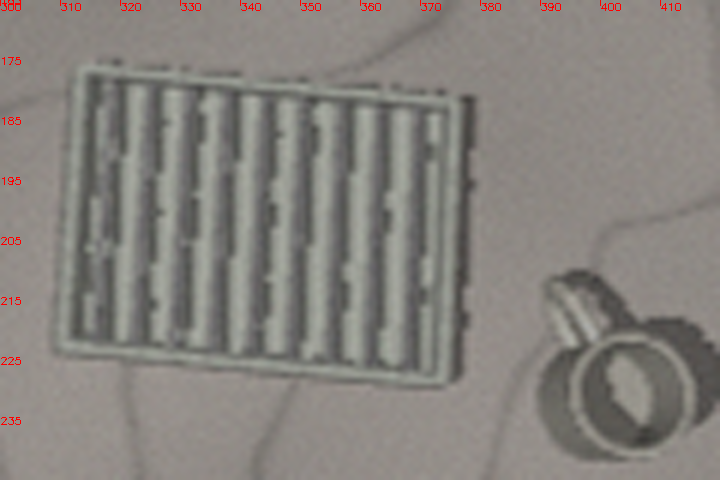

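View pics/s_gr.png

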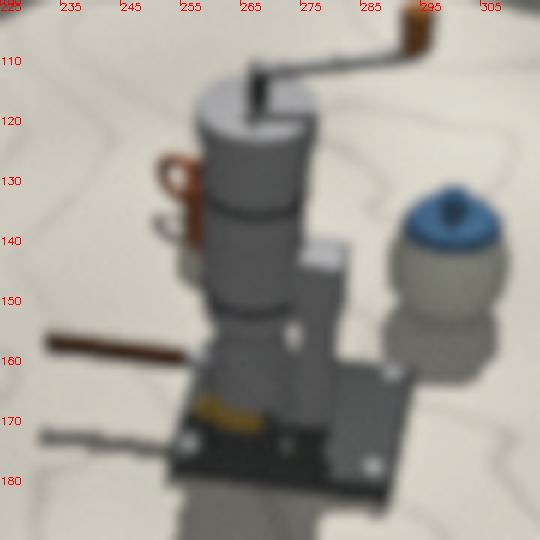

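The crops give these top-image pixels:
- **Foot corners:** (155,232), (196,218.6), (182.4,174.4) and (143,186).
- **Handle:** from (172,224.6) to its tip at (181,255).
- **Tray corners:** (313.3,176.3), (377,181.2), (374.5,228.8) and (310,223.3).

```bash
cat > h.py <<'E'
from workcell import env
import numpy as np
from scipy.optimize import least_squares
def back(n,u,v,z):
    c=env.calibration(n);K=np.array(c["K"]);T=np.array(c["world_to_cam"]);R=T[:3,:3];t=T[:3,3]
    o=-R.T@t;d=R.T@np.linalg.solve(K,[u,v,1]);return o+d*(z-o[2])/d[2]
def proj(n,p):
    c=env.calibration(n);K=np.array(c["K"]);T=np.array(c["world_to_cam"]);q=K@(T[:3,:3]@p+T[:3,3]);return q[:2]/q[2]
def fit(loc,wp):
    loc=np.array(loc);wp=np.array(wp)[:,:2]
    f=lambda q:(loc@np.array([[np.cos(q[2]),np.sin(q[2])],[-np.sin(q[2]),np.cos(q[2])]])+q[:2]-wp).ravel()
    th0=np.arctan2(*(wp[1]-wp[0])[::-1])-np.arctan2(*(loc[1]-loc[0])[::-1])
    s=least_squares(f,[*wp.mean(0),th0]);return s.x,f(s.x).reshape(-1,2)
E
python3 - <<'E'
from h import *
np.set_printoptions(precision=4,suppress=True)
g=[back("top",u,v,.018) for u,v in[(155,232),(196,218.6),(182.4,174.4),(143,186)]]
print(fit([(-.045,.065),(-.045,-.065),(.105,-.065),(.105,.065)],g))
t=[back("top",u,v,.022) for u,v in[(313.3,176.3),(377,181.2),(374.5,228.8),(310,223.3)]]
print(fit([(.075,.1),(.075,-.1),(-.075,-.1),(-.075,.1)],t))
hs=[back("top",u,v,.05) for u,v in[(172,224.6),(181,255)]];print(hs,np.arctan2(*(hs[0]-hs[1])[1::-1]),np.linalg.norm(hs[0]-hs[1]))
# scene: handle tip, start
print(back("scene",232.5,157,.05),back("scene",257,160,.05))
for u,v,z in[(394,0,0)]: pass
print("pot",back("top",105,187,.1),"terr",back("top",103,250.5,.055),"white",back("top",405,230,.055),"spoon",back("top",251,142,.02),back("top",255,170,.01))
E
```

```text
(array([0.5836, 0.2586, 0.3019]), array([[-0.0013,  0.    ],
       [-0.0025, -0.0014],
       [ 0.0032, -0.0014],
       [ 0.0006,  0.0028]]))
(array([ 0.6102, -0.2685, -0.0924]), array([[ 0.0024,  0.0011],
       [ 0.0002,  0.0003],
       [-0.0015, -0.0019],
       [-0.001 ,  0.0005]]))
[array([0.5419, 0.2506, 0.05  ]), array([0.4529, 0.2218, 0.05  ])] 0.312989398442644 0.0934645706200443
[0.4561 0.2186 0.05  ] [0.5513 0.2492 0.05  ]
pot [0.6467 0.4357 0.1   ] terr [0.4674 0.4469 0.055 ] white [ 0.5213 -0.4405  0.055 ] spoon [0.803  0.0162 0.02  ] [0.7149 0.004  0.01  ]
```

The fits agree within about 4 mm. Grinder is at (0.584, 0.259) with yaw about 0.305, and the tray at (0.610, -0.269) with yaw about -0.09. The handle grip point is near (0.488, 0.2305, 0.050). I'll move to a point above and slightly behind the handle, turning 36° so the jaws lie across it.

{"fn": "servo_tool", "kwargs": {"increments": [{"x": 0.88,"y": -0.98,"az": 0.35,"claw": 0},{"x": 0.88,"y": -0.98,"az": 0.35,"claw": 0},{"x": 0.88,"y": -0.98,"az": 0.35,"claw": 0},{"x": 0.88,"y": -0.98,"az": 0.35,"claw": 0},{"x": 0.88,"y": -0.98,"az": 0.35,"claw": 0}]}}

```text
schema error: expected keys claw, x, y, z, ax, ay, az
```

{"fn": "servo_tool", "kwargs": {"increments": [{"x": 0.88,"y": -0.98,"az": 0.35,"claw": 0},{"x": 0.88,"y": -0.98,"az": 0.35,"claw": 0},{"x": 0.88,"y": -0.98,"az": 0.35,"claw": 0},{"x": 0.88,"y": -0.98,"az": 0.35,"claw": 0},{"x": 0.88,"y": -0.98,"az": 0.35,"claw": 0}]}}

```text
schema error: expected keys claw, x, y, z, ax, ay, az
```

{"fn": "servo_tool", "kwargs": {"increments": [{"x": 0.88,"y": -0.98,"az": 0.35},{"x": 0.7,"y": -0.98,"az": 0.35},{"x": 0.5,"y": -0.98,"az": 0.35},{},{}]}}

```text
schema error: expected keys claw, x, y, z, ax, ay, az
```

All keys are required in every row.

{"fn": "servo_tool", "kwargs": {"increments": [{"claw": 0,"x": 0.88,"y": -0.98,"z": 0,"ax": 0,"ay": 0,"az": 0.35},{"claw": 0,"x": 0.88,"y": -0.98,"z": 0,"ax": 0,"ay": 0,"az": 0.35},{"claw": 0,"x": 0.88,"y": -0.98,"z": 0,"ax": 0,"ay": 0,"az": 0.35},{"claw": 0,"x": 0.88,"y": -0.98,"z": 0,"ax": 0,"ay": 0,"az": 0.35},{"claw": 0,"x": 0.88,"y": -0.98,"z": 0,"ax": 0,"ay": 0,"az": 0.35}]}}

```text
clock: 0.6
tcp_pos: [0.2951, 0.4209, 0.2479]
orientation: [-0.0, 0.04, 0.999, -0.0]
wrist_force: [0.2, 0.2, -1.0]
finger_gap: 0.0853
```

{"fn": "servo_tool", "kwargs": {"increments": [{"claw": 0,"x": 0.88,"y": -0.98,"z": 0,"ax": 0,"ay": 0,"az": 0.35},{"claw": 0,"x": 0.88,"y": -0.98,"z": 0,"ax": 0,"ay": 0,"az": 0.35},{"claw": 0,"x": 0.88,"y": -0.98,"z": 0,"ax": 0,"ay": 0,"az": 0.35},{"claw": 0,"x": 0.88,"y": -0.98,"z": 0,"ax": 0,"ay": 0,"az": 0.35},{"claw": 0,"x": 0.88,"y": -0.98,"z": 0,"ax": 0,"ay": 0,"az": 0.35}]}}

```text
clock: 1.1
tcp_pos: [0.4051, 0.2984, 0.248]
orientation: [-0.0, -0.082, 0.997, -0.0]
wrist_force: [-0.6, -0.5, 0.2]
finger_gap: 0.0851
```

{"fn": "servo_tool", "kwargs": {"increments": [{"claw": 0,"x": 0.88,"y": -0.9,"z": 0,"ax": 0,"ay": 0,"az": 0.35},{"claw": 0,"x": 0.8,"y": -0.9,"z": -0.5,"ax": 0,"ay": 0,"az": 0.35},{"claw": 0,"x": 0.8,"y": -0.9,"z": -0.7,"ax": 0,"ay": 0,"az": 0.35},{"claw": 0,"x": 0,"y": 0,"z": -0.8,"ax": 0,"ay": 0,"az": 0},{"claw": 0,"x": 0,"y": 0,"z": 0,"ax": 0,"ay": 0,"az": 0}]}}

```text
clock: 1.6
tcp_pos: [0.4651, 0.2306, 0.1953]
orientation: [-0.003, -0.153, 0.988, -0.0]
wrist_force: [-0.4, -0.5, -1.2]
finger_gap: 0.0853
```

```bash
python3 - <<'E'
from h import *
import cv2
s=env.get_state(); print(s["tcp_pos"],s["joint_pos"])
for n,(u0,v0,w,h) in {"top":(100,170,120,100),"scene":(190,80,120,100)}.items():
    im=env.read_camera(n)[v0:v0+h,u0:u0+w,::-1]; im=cv2.resize(im,None,fx=6,fy=6,interpolation=cv2.INTER_CUBIC)
    p=(proj(n,np.array([.488,.2305,.05]))-[u0,v0])*6; cv2.circle(im,tuple(int(x) for x in p),4,(0,0,255),-1)
    cv2.imwrite(f"pics/{n}1.png",im)
E
```

```text
[0.46512986 0.23064093 0.1953132 ] [ 3.05531229e-01  2.32946603e-01 -1.93312606e-01  1.15061475e+00
  1.70665213e-04 -9.01297523e-04]
```

View pics/top1.png

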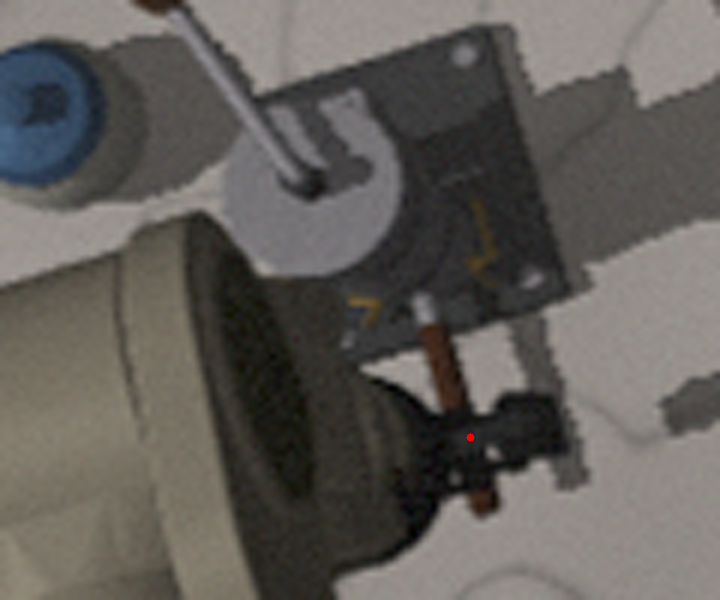

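View pics/scene1.png

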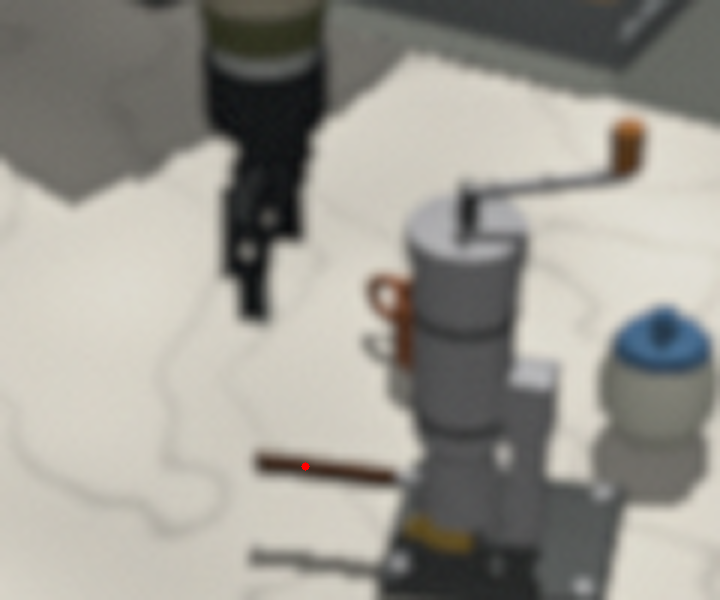

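The projected grip point lies on the handle in both pictures: top crop (470,437) and scene crop (305,465). Now I'll descend onto it.

{"fn": "servo_tool", "kwargs": {"increments": [{"claw": 0,"x": 0.3,"y": 0,"z": -0.6,"ax": 0,"ay": 0,"az": 0},{"claw": 0,"x": 0.3,"y": 0,"z": -0.8,"ax": 0,"ay": 0,"az": 0},{"claw": 0,"x": 0.24,"y": 0,"z": -0.8,"ax": 0,"ay": 0,"az": 0},{"claw": 0,"x": 0,"y": 0,"z": -0.8,"ax": 0,"ay": 0,"az": 0},{"claw": 0,"x": 0,"y": 0,"z": -0.5,"ax": 0,"ay": 0,"az": 0}]}}

```text
clock: 2.2
tcp_pos: [0.4874, 0.2329, 0.1106]
orientation: [0.0, -0.154, 0.988, 0.0]
wrist_force: [0.4, 0.3, 0.5]
finger_gap: 0.0852
```

{"fn": "servo_tool", "kwargs": {"increments": [{"claw": 0,"x": 0,"y": 0,"z": -0.6,"ax": 0,"ay": 0,"az": 0},{"claw": 0,"x": 0,"y": 0,"z": -0.6,"ax": 0,"ay": 0,"az": 0},{"claw": 0,"x": 0,"y": 0,"z": -0.6,"ax": 0,"ay": 0,"az": 0},{"claw": 0,"x": 0,"y": 0,"z": -0.5,"ax": 0,"ay": 0,"az": 0},{"claw": 0,"x": 0,"y": 0,"z": 0,"ax": 0,"ay": 0,"az": 0}]}}

```text
clock: 2.7
tcp_pos: [0.4865, 0.2322, 0.0523]
orientation: [-0.001, -0.154, 0.988, -0.0]
wrist_force: [0.7, -0.7, 0.2]
finger_gap: 0.0855
```

```bash
python3 - <<'E'
from h import *
import cv2
s=env.get_state(); print(s["tcp_pos"],s["wrist_force"])
for n,(u0,v0,w,h) in {"top":(100,170,120,100),"scene":(190,80,120,100)}.items():
    im=env.read_camera(n)[v0:v0+h,u0:u0+w,::-1]; im=cv2.resize(im,None,fx=6,fy=6,interpolation=cv2.INTER_CUBIC)
    cv2.imwrite(f"pics/{n}2.png",im)
E
```

```text
[0.486521   0.23221987 0.05231959] [ 0.71472905 -0.66201441  0.23623986]
```

View pics/scene2.png

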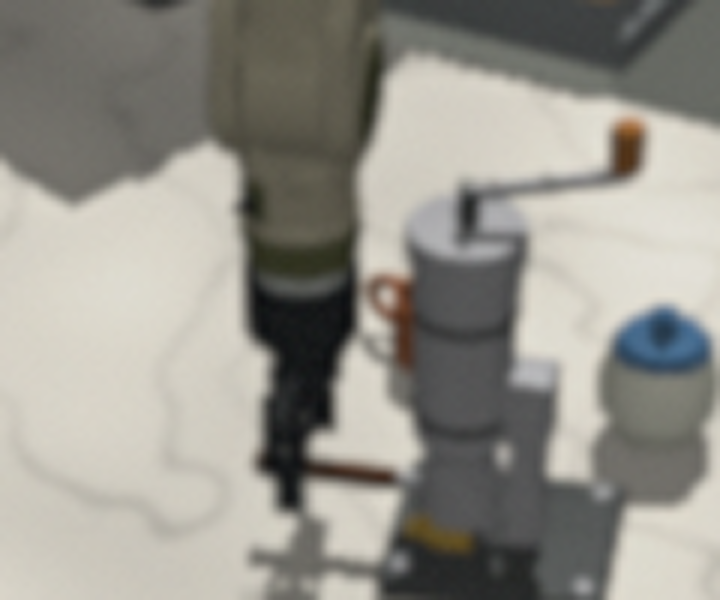

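View pics/top2.png

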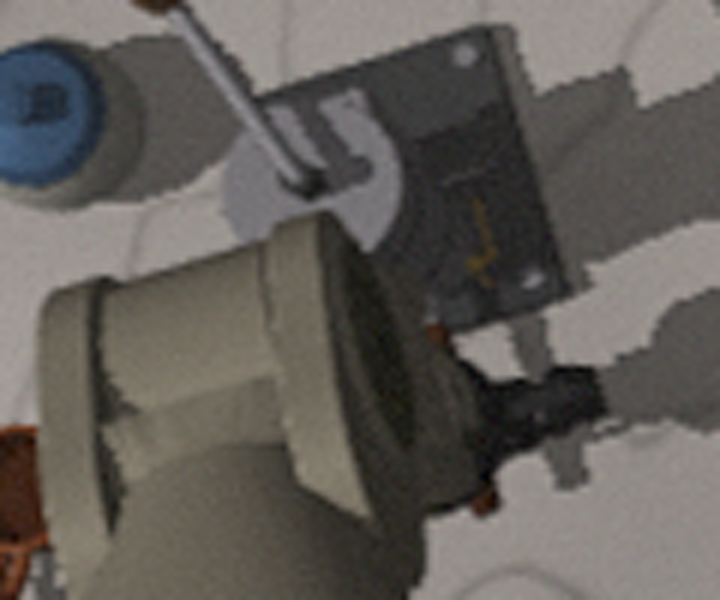

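The fingers straddle the handle in both views (scene crop (290,465)), clear of the head. I'll lower 4 mm and close.

{"fn": "servo_tool", "kwargs": {"increments": [{"claw": 0,"x": 0,"y": -0.03,"z": -0.16,"ax": 0,"ay": 0,"az": 0},{"claw": 1,"x": 0,"y": 0,"z": 0,"ax": 0,"ay": 0,"az": 0},{"claw": 1,"x": 0,"y": 0,"z": 0,"ax": 0,"ay": 0,"az": 0},{"claw": 1,"x": 0,"y": 0,"z": 0,"ax": 0,"ay": 0,"az": 0},{"claw": 1,"x": 0,"y": 0,"z": 0,"ax": 0,"ay": 0,"az": 0}], "newtons": 60}}

```text
clock: 3.3
tcp_pos: [0.4877, 0.2314, 0.0495]
orientation: [0.0, -0.154, 0.988, 0.0]
wrist_force: [0.3, -1.1, -0.9]
finger_gap: 0.0283
```

{"fn": "servo_tool", "kwargs": {"increments": [{"claw": 1,"x": 0,"y": 0,"z": 0,"ax": 0,"ay": 0,"az": 0},{"claw": 1,"x": 0,"y": 0,"z": 0,"ax": 0,"ay": 0,"az": 0},{"claw": 1,"x": 0,"y": 0,"z": 0,"ax": 0,"ay": 0,"az": 0},{"claw": 1,"x": 0,"y": 0,"z": 0,"ax": 0,"ay": 0,"az": 0},{"claw": 1,"x": 0,"y": 0,"z": 0,"ax": 0,"ay": 0,"az": 0}]}}

```text
clock: 3.8
tcp_pos: [0.4877, 0.2316, 0.0494]
orientation: [0.0, -0.154, 0.988, 0.0]
wrist_force: [-0.6, 0.9, 1.3]
finger_gap: 0.0139
```

{"fn": "servo_tool", "kwargs": {"increments": [{"claw": 1,"x": 0,"y": 0,"z": 0,"ax": 0,"ay": 0,"az": 0},{"claw": 1,"x": 0,"y": 0,"z": 0,"ax": 0,"ay": 0,"az": 0}]}}

```text
clock: 4.0
tcp_pos: [0.4877, 0.2316, 0.0494]
orientation: [0.0, -0.154, 0.988, 0.0]
wrist_force: [0.4, 2.3, 1.3]
finger_gap: 0.014
```

{"fn": "servo_tool", "kwargs": {"increments": [{"claw": 1,"x": -0.15,"y": -0.05,"z": 0,"ax": 0,"ay": 0,"az": 0},{"claw": 1,"x": -0.19,"y": -0.06,"z": 0,"ax": 0,"ay": 0,"az": 0},{"claw": 1,"x": -0.19,"y": -0.06,"z": 0,"ax": 0,"ay": 0,"az": 0},{"claw": 1,"x": -0.19,"y": -0.06,"z": 0,"ax": 0,"ay": 0,"az": 0},{"claw": 1,"x": -0.19,"y": -0.06,"z": 0,"ax": 0,"ay": 0,"az": 0}]}}

```text
clock: 4.5
tcp_pos: [0.4685, 0.2249, 0.0506]
orientation: [0.004, -0.153, 0.988, 0.0]
wrist_force: [5.7, 3.6, -0.5]
finger_gap: 0.014
```

The gap is stable and the pull of about 6.7 N matches the clip, so the handle is held. I'll keep drawing level.

{"fn": "servo_tool", "kwargs": {"increments": [{"claw": 1,"x": -0.3,"y": -0.094,"z": 0,"ax": 0,"ay": 0,"az": 0},{"claw": 1,"x": -0.3,"y": -0.094,"z": 0,"ax": 0,"ay": 0,"az": 0},{"claw": 1,"x": -0.4,"y": -0.126,"z": 0,"ax": 0,"ay": 0,"az": 0},{"claw": 1,"x": -0.4,"y": -0.126,"z": 0,"ax": 0,"ay": 0,"az": 0},{"claw": 1,"x": -0.4,"y": -0.126,"z": 0,"ax": 0,"ay": 0,"az": 0}]}}

```text
clock: 5.0
tcp_pos: [0.4184, 0.2094, 0.0491]
orientation: [-0.001, -0.154, 0.988, -0.0]
wrist_force: [0.8, 1.3, -0.8]
finger_gap: 0.0142
```

{"fn": "servo_tool", "kwargs": {"increments": [{"claw": 1,"x": -0.4,"y": -0.126,"z": 0,"ax": 0,"ay": 0,"az": 0},{"claw": 1,"x": -0.4,"y": -0.126,"z": 0,"ax": 0,"ay": 0,"az": 0},{"claw": 1,"x": -0.4,"y": -0.126,"z": 0,"ax": 0,"ay": 0,"az": 0},{"claw": 1,"x": -0.3,"y": -0.094,"z": 0,"ax": 0,"ay": 0,"az": 0},{"claw": 1,"x": 0,"y": 0,"z": 0,"ax": 0,"ay": 0,"az": 0}], "newtons": 80}}

```text
clock: 5.5
tcp_pos: [0.3807, 0.1977, 0.0491]
orientation: [-0.001, -0.154, 0.988, -0.0]
wrist_force: [-0.8, 0.0, -1.2]
finger_gap: 0.0131
```

```bash
python3 - <<'E'
from h import *
import cv2
s=env.get_state(); print(s["tcp_pos"],s["wrist_force"])
for n,(u0,v0,w,h) in {"top":(100,170,120,100),"scene":(190,80,120,100)}.items():
    im=env.read_camera(n)[v0:v0+h,u0:u0+w,::-1]; im=cv2.resize(im,None,fx=6,fy=6,interpolation=cv2.INTER_CUBIC)
    cv2.imwrite(f"pics/{n}3.png",im)
E
```

```text
[0.38071155 0.19771039 0.04911604] [-0.84152443  0.01544579 -1.16194695]
```

View pics/scene3.png

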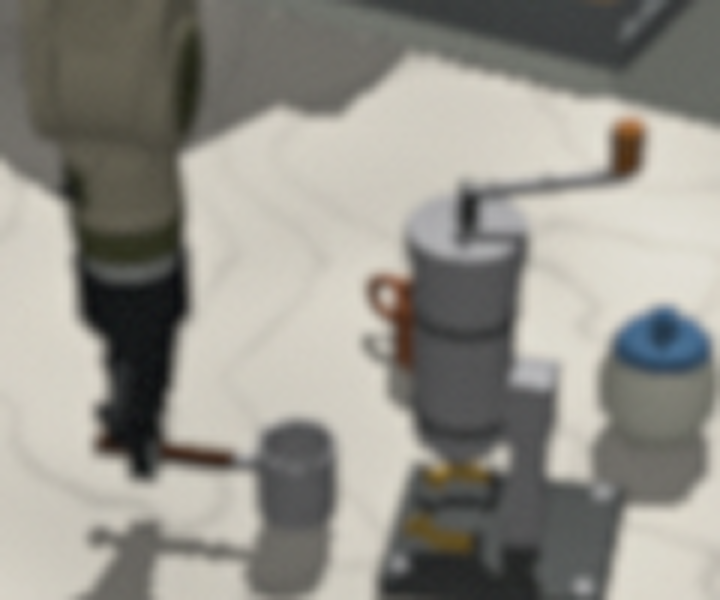

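View pics/top3.png

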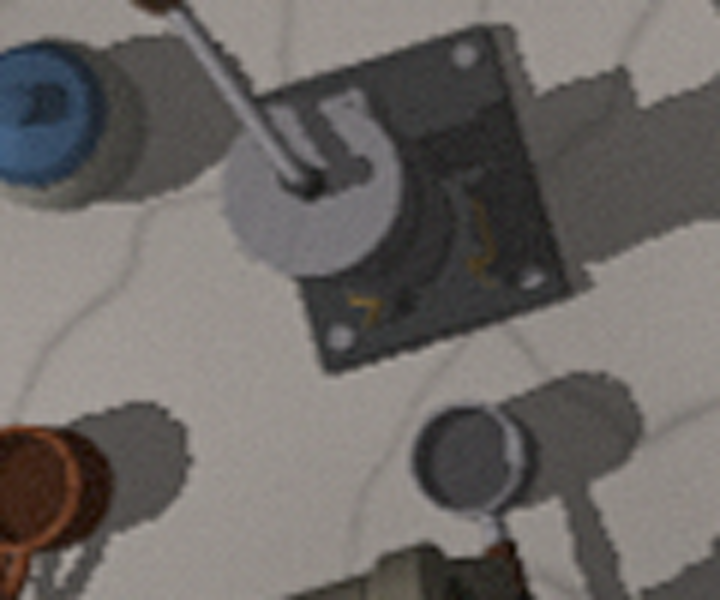

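The cup is out of the clip, upright and level in the gripper (scene crop (297,475), top crop (472,460)). Next I'll lift it and carry it towards the tray.

{"fn": "servo_tool", "kwargs": {"increments": [{"claw": 1,"x": 0,"y": -0.2,"z": 0.5,"ax": 0,"ay": 0,"az": 0},{"claw": 1,"x": 0,"y": -0.4,"z": 0.8,"ax": 0,"ay": 0,"az": 0},{"claw": 1,"x": 0.2,"y": -0.6,"z": 0.9,"ax": 0,"ay": 0,"az": -0.2},{"claw": 1,"x": 0.2,"y": -0.8,"z": 0.9,"ax": 0,"ay": 0,"az": -0.2},{"claw": 1,"x": 0.2,"y": -0.8,"z": 0.9,"ax": 0,"ay": 0,"az": -0.2}]}}

```text
clock: 6.1
tcp_pos: [0.3981, 0.1277, 0.1504]
orientation: [0.0, -0.112, 0.994, 0.0]
wrist_force: [0.6, 0.2, -1.2]
finger_gap: 0.0136
```

{"fn": "servo_tool", "kwargs": {"increments": [{"claw": 1,"x": 0.2,"y": -0.8,"z": 0.9,"ax": 0,"ay": 0,"az": -0.2},{"claw": 1,"x": 0.2,"y": -0.8,"z": 0.9,"ax": 0,"ay": 0,"az": -0.2},{"claw": 1,"x": 0.2,"y": -0.8,"z": 0.8,"ax": 0,"ay": 0,"az": -0.2},{"claw": 1,"x": 0.2,"y": -0.8,"z": 0,"ax": 0,"ay": 0,"az": -0.2},{"claw": 1,"x": 0.2,"y": -0.8,"z": 0,"ax": 0,"ay": 0,"az": -0.2}]}}

```text
clock: 6.6
tcp_pos: [0.4238, 0.0271, 0.2155]
orientation: [0.001, -0.042, 0.999, -0.0]
wrist_force: [-0.2, -0.1, -1.9]
finger_gap: 0.0135
```

{"fn": "servo_tool", "kwargs": {"increments": [{"claw": 1,"x": 0.2,"y": -0.8,"z": 0,"ax": 0,"ay": 0,"az": -0.25},{"claw": 1,"x": 0.2,"y": -0.8,"z": 0,"ax": 0,"ay": 0,"az": -0.25},{"claw": 1,"x": 0.2,"y": -0.8,"z": 0,"ax": 0,"ay": 0,"az": -0.25},{"claw": 1,"x": 0.2,"y": -0.8,"z": 0,"ax": 0,"ay": 0,"az": -0.25},{"claw": 1,"x": 0.2,"y": -0.8,"z": 0,"ax": 0,"ay": 0,"az": -0.25}]}}

```text
clock: 7.1
tcp_pos: [0.4481, -0.073, 0.2144]
orientation: [0.0, 0.045, 0.999, -0.0]
wrist_force: [0.8, 0.1, -0.9]
finger_gap: 0.0136
```

{"fn": "servo_tool", "kwargs": {"increments": [{"claw": 1,"x": 0.3,"y": -0.8,"z": 0,"ax": 0,"ay": 0,"az": -0.25},{"claw": 1,"x": 0.3,"y": -0.8,"z": 0,"ax": 0,"ay": 0,"az": -0.25},{"claw": 1,"x": 0.3,"y": -0.8,"z": 0,"ax": 0,"ay": 0,"az": -0.25},{"claw": 1,"x": 0.3,"y": -0.8,"z": 0,"ax": 0,"ay": 0,"az": -0.25},{"claw": 1,"x": 0.3,"y": -0.8,"z": 0,"ax": 0,"ay": 0,"az": -0.25}]}}

```text
clock: 7.6
tcp_pos: [0.4857, -0.1731, 0.2143]
orientation: [0.0, 0.132, 0.991, -0.0]
wrist_force: [0.6, 0.0, -1.5]
finger_gap: 0.0133
```

{"fn": "servo_tool", "kwargs": {"increments": [{"claw": 1,"x": 0.15,"y": -0.7,"z": 0,"ax": -0.3,"ay": 0.08,"az": 0},{"claw": 1,"x": 0.15,"y": -0.7,"z": 0,"ax": -0.6,"ay": 0.16,"az": 0},{"claw": 1,"x": 0.15,"y": -0.7,"z": 0,"ax": -0.6,"ay": 0.16,"az": 0},{"claw": 1,"x": 0.15,"y": -0.7,"z": 0,"ax": -0.6,"ay": 0.16,"az": 0},{"claw": 1,"x": 0.15,"y": -0.6,"z": 0,"ax": -0.6,"ay": 0.16,"az": 0}]}}

```text
clock: 8.1
tcp_pos: [0.5045, -0.2581, 0.2146]
orientation: [-0.025, 0.129, 0.972, -0.194]
wrist_force: [-0.0, 0.1, -2.0]
finger_gap: 0.0135
```

{"fn": "servo_tool", "kwargs": {"increments": [{"claw": 1,"x": 0,"y": 0,"z": 0,"ax": -0.6,"ay": 0.16,"az": 0},{"claw": 1,"x": 0,"y": 0,"z": 0,"ax": -0.6,"ay": 0.16,"az": 0},{"claw": 1,"x": 0,"y": 0,"z": 0,"ax": -0.6,"ay": 0.16,"az": 0},{"claw": 1,"x": 0,"y": 0,"z": 0,"ax": -0.6,"ay": 0.16,"az": 0},{"claw": 1,"x": 0,"y": 0,"z": 0,"ax": -0.6,"ay": 0.16,"az": 0}]}}

```text
clock: 8.6
tcp_pos: [0.5045, -0.2568, 0.2145]
orientation: [-0.051, 0.121, 0.908, -0.398]
wrist_force: [-0.8, -0.1, -1.7]
finger_gap: 0.0134
```

```bash
python3 - <<'E'
from h import *
import cv2
s=env.get_state(); print(s["tcp_pos"],s["wrist_force"],s["joint_pos"])
for n in("top","scene"):
    im=env.read_camera(n)[:,:,::-1]; cv2.imwrite(f"pics/{n}4.png",cv2.resize(im,(800,600)))
E
```

```text
[ 0.50450812 -0.25678593  0.21448279] [-0.81623655 -0.05513001 -1.74904454] [-0.24226138  0.35778272 -0.20649297  1.02443407 -0.8262109   0.02975971]
```

View pics/scene4.png

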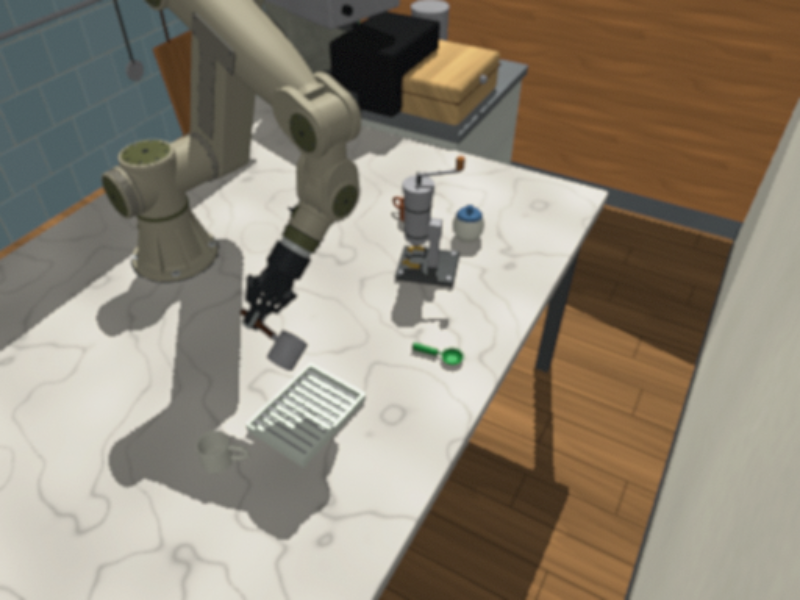

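The cup is tipped about 47° above the tray and the grip is holding. I'll tip about 24° further.

{"fn": "servo_tool", "kwargs": {"increments": [{"claw": 1,"x": 0,"y": 0,"z": 0,"ax": -0.6,"ay": 0.16,"az": 0},{"claw": 1,"x": 0,"y": 0,"z": 0,"ax": -0.6,"ay": 0.16,"az": 0},{"claw": 1,"x": 0,"y": 0,"z": 0,"ax": -0.6,"ay": 0.16,"az": 0},{"claw": 1,"x": 0,"y": 0,"z": 0,"ax": -0.6,"ay": 0.16,"az": 0},{"claw": 1,"x": 0,"y": 0,"z": 0,"ax": -0.5,"ay": 0.13,"az": 0}]}}

```text
clock: 9.2
tcp_pos: [0.5041, -0.2571, 0.2143]
orientation: [-0.074, 0.108, 0.806, -0.577]
wrist_force: [-0.5, -0.0, -1.6]
finger_gap: 0.0134
```

{"fn": "servo_tool", "kwargs": {"increments": [{"claw": 1,"x": 0,"y": 0,"z": 0,"ax": 0,"ay": 0,"az": 0},{"claw": 1,"x": 0,"y": 0,"z": 0,"ax": 0,"ay": 0,"az": 0},{"claw": 1,"x": 0,"y": 0,"z": 0,"ax": 0,"ay": 0,"az": 0},{"claw": 1,"x": 0,"y": 0,"z": 0,"ax": 0,"ay": 0,"az": 0},{"claw": 1,"x": 0,"y": 0,"z": 0,"ax": 0,"ay": 0,"az": 0}]}}

```text
clock: 9.7
tcp_pos: [0.5037, -0.2571, 0.2153]
orientation: [-0.074, 0.108, 0.806, -0.577]
wrist_force: [-0.9, 0.6, -1.6]
finger_gap: 0.0137
```

```bash
python3 - <<'E'
from h import *
import cv2
from scipy.spatial.transform import Rotation as Ro
np.set_printoptions(precision=4,suppress=True)
s=env.get_state(); q=s["orientation"];R=Ro.from_quat([*q[1:],q[0]]).as_matrix()
print(s["tcp_pos"],s["wrist_force"],s["joint_pos"],s["finger_gap"])
y=R[:,1];zc=-R[:,2];xd=np.cross(y,zc); 
g=s["tcp_pos"]-.002*R[:,2]
c=g+.102*xd-.0045*zc;m=c+.0275*zc
print("tilt",np.degrees(np.arccos(zc[2])),"centre",c,"mouth",m)
th=-.0924;d=m[:2]-[.6102,-.2685];print("tray xy",d[0]*np.cos(th)+d[1]*np.sin(th),-d[0]*np.sin(th)+d[1]*np.cos(th))
# rim outline predicted
xs=[m+.028*(np.cos(a)*xd+np.sin(a)*y) for a in np.linspace(0,6.28,24)]
for n,(u0,v0,w,h) in {"top":(280,140,130,100),"scene":(110,140,130,130)}.items():
    im0=env.read_camera(n)[:,:,::-1]; cv2.imwrite(f"pics/{n}5full.png",cv2.resize(im0,(800,600)))
    im=cv2.resize(im0[v0:v0+h,u0:u0+w],None,fx=4.5,fy=4.5,interpolation=cv2.INTER_CUBIC)
    for p in xs+[m]:
        p=(proj(n,p)-[u0,v0])*4.5; cv2.circle(im,tuple(int(x) for x in p),1,(0,0,255),-1)
    cv2.imwrite(f"pics/{n}5.png",im)
E
```

```text
[ 0.5037 -0.2571  0.2153] [-0.903   0.5641 -1.6073] [-0.1369  0.5572 -0.1805  1.1789 -1.2201  0.3723] 0.013693249743894067
tilt 71.13954433970814 centre [ 0.6016 -0.2859  0.2151] mouth [ 0.6083 -0.2607  0.2239]
tray xy -0.0026313732043921497 0.0075764364540107
```

View pics/scene5.png

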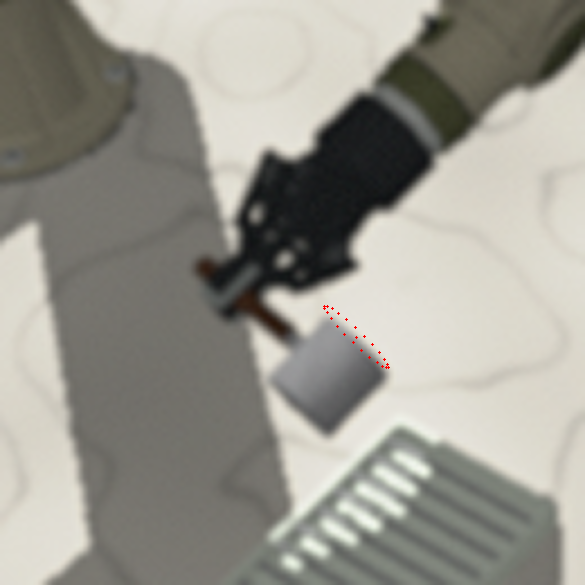

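View pics/top5.png

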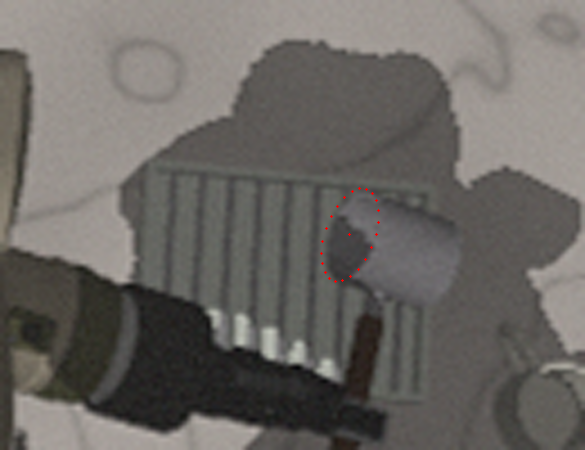

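View pics/top5full.png

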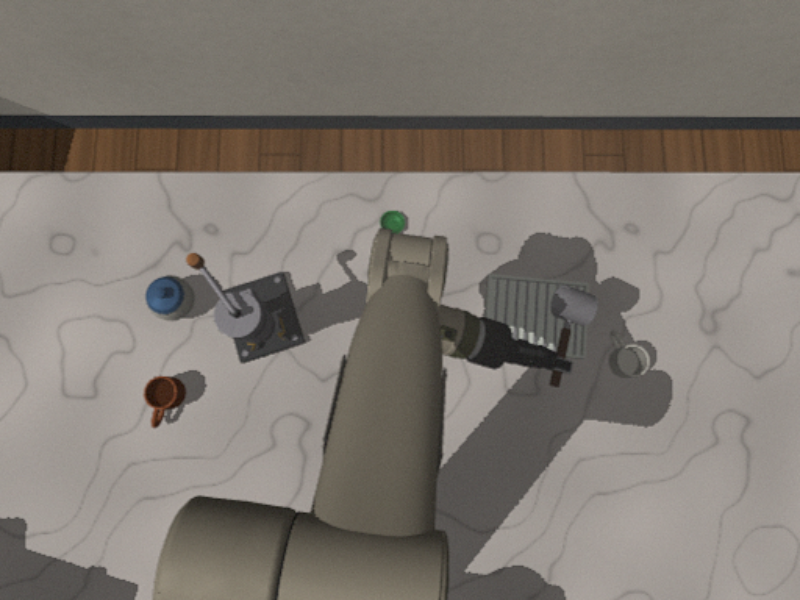

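The predicted rim matches the picture to within a few mm in both views. The mouth is 3 mm / 8 mm from the tray centre, and the bystanders haven't moved. Handing in.

```bash
python3 - <<'E'
from workcell import env
s=env.get_state(); print(s["clock"],abs(s["qvel"]).max(),s["finger_gap"]); print(env.hand_in())
E
```

```text
9.8 0.006884644606990271 0.013724945200500832
the job is handed in; nothing more can be done
None
```

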